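Close the caramel frame around a shortbread

ROBOT

A 6-joint arm with a two-finger parallel gripper is mounted at the origin on the work surface. World frame = base frame: x ahead of the robot, y to its left, z up, the work surface at z = 0. Lengths are in m, angles in degrees, forces in N, time in s.
With the tool pointing down it reaches from about 0.3 to 0.75 m from the base axis. Payload 8.5 kg.
Tool frame: the origin (TCP) lies midway between the tips of the shut fingers; the grasp point (between the pads) lies 19 mm behind it (env.grasp_offset is the distance from the TCP to the grasp point, in m); z points along the fingers, y is the line along which they close (so a half turn about z gives the same grasp; the last joint's range is limited). The gripper opens to 85 mm and grips with 20 to 120 N. Pads are 22 mm wide; open, the fingers measure 114 mm over their backs; the gripper's body (76 mm by 85 mm) begins 54 mm behind the grasp point. The pads swing forward as they close: fully open they stand 13 mm farther back than shut.
Start: joints at [54.758, 21.807, 74.336, -0, 83.858, -12.336], TCP at [0.214, 0.507, 0.231] pointing down, gripper open.
Joint ranges: [-178.18, 178.18], [-50.72, 133.34], [12.68, 142.11], [-81.47, 261.47], [9.98, 163.14], [-165.26, 165.26]. Speed limits (degrees/s): [136.94, 136.94, 180, 180, 180, 180].

INTERFACE

Orientations are given as a 3x3 rotation matrix whose columns are the frame's x, y, z axes.
In Python, from rig import env gives the robot as it stands.
- The arm moves only by the tool servo_tool, never from a script. Its argument "deltas" is text: rows parted by semicolons, each of 7 numbers parted by spaces: the opening, from 0 (shut) to 1 (fully open), then the shift along the tool's x, y, z in mm, then the turn, a rotation vector about the tool's x, y, z in rad. A call has 1 to 8 rows; each row shifts and turns the commanded pose from where the row before left it, along the tool's axes as they then stand; what a row does not reach is not made up. A row lasts 1/12 s, in which the tool goes at most 41.7 mm and 7.16 degrees, less where a joint would pass 70% of its speed; a pose out of reach is approached as far as the arm can. A call is refused whole if a number of a shift passes 41.7 or a number of a turn 0.125, either way. A call with a gripper value outside its range is refused whole. The fingers move at their own pace and stop on an object; "newtons" is the grip in N (left out, the last holds). Time passes only in rows, so rows that do not move let the fingers close. It gives the time, the measured TCP pose, the force, the opening and the grip force at its end, in the units of the state.
- env.observe(): the state, without advancing time (a new reading comes with each control period).
- env.get_image(name): name is "scene" or "top" or "wrist"; returns a dict with "img" (420x560x3 uint8, red, green, blue), "depth" (420x560 float32, m along the optical axis (not along the pixel's ray), 0 where there is no reading), "camera_matrix" (3x3 intrinsics, pixels), "D" ([k1, k2, p1, p2, k3] as OpenCV has them; the pictures are not rectified), "world_to_cam" (4x4, takes a point from world to camera coordinates). Camera axes: x right, y down, z forward; pixel columns grow to the right and rows downward; lengths in m; the calibration is good to about 2 mm. A picture is of the moment at which its call begins.
- env.close_job(): hands the job in; it is judged then, once.
Trained networks look in a picture, given as the dict that the camera call returned (one of the last four; its "shot" number tells which), for a name from the list of things; names that differ only in an ending like _2 or _b are one class to them, and where a whole thing is asked for, a point or a joint stands for the part that bears it (a point fixed in the world has none). Each returns a list of dicts, best first, with "conf" (0 to 1); they miss things now and then, are a little off and sometimes report something else, mostly with a low value. They report only what shows in the picture. A call takes as long as a camera call. They do not tell look-alikes from the thing itself.
- env.spot_in(name, picture): "bbox" ([centre column, centre row, width, height] in pixels, round what is visible of it).
- env.spot_point(name, picture): "uv" ([column, row] in pixels: a listed point, or the origin of a listed thing).
The state is a dict: "time_s": time; "q": joint angles; "qvel": joint speeds; "joint_efforts": joint torques, N m; "position": TCP position; "tool_rot": TCP orientation; "ft_force": force on the tool from outside, world axes, zero at the start; "wrist_torque": the same for the moment, N m; "grip_width": finger opening in m; "gripper_force": force on a finger pad.
Only numpy, scipy, OpenCV 4.12 (cv2) and the standard library are available. Lean on these libraries where they do the work, as an engineer would, in place of code of your own. Each camera call takes 0.05 s, during which the arm holds its last target. There are 200 camera calls.

TASK

Close the frame around the baked shortbread, ready for its caramel: lay the loose steel bar flat on the mat along the one bare side, flush with the whole edge of the shortbread and the ends of both side bars, and overlapping the two side bars evenly. Keep the other three bars tight and the frame where it is (a centimetre of shift is allowed), do not touch the shortbread with the gripper, and leave the bowl, the cutter and the scraper alone.

Things in the scene. Friction and masses are not known exactly. Their poses are not given: they have to be found in the camera images.
- mat: Thin reddish-brown silicone baking mat with a cream border line, 400 x 360 x 3 mm, fixed to the table; origin at the centre of its underside, z up, so its top is 3 mm above the table. The frame and the loose bar stand on it.
- shortbread: Golden-brown baked shortbread slab, square, 150 x 150 x 12 mm, about 0.2 kg, stiff, loose on the mat. Origin at the centre of its underside; +x points to its back edge (where the back bar is), -x to its bare front edge, which faces more or less towards the robot; +y to the left bar; z up. Its bare edge is the face at x = -75 mm.
- back_bar: Solid steel confectioner's bar, 20 mm wide (its x), 200 mm long (its y), 24 mm high, about 0.75 kg, loose, lying against the back edge of the shortbread and the back ends of both side bars. Origin at the centre of its underside.
- left_bar: Solid steel bar, 150 mm long (its x), 20 mm wide (its y), 24 mm high, about 0.56 kg, loose, lying against the shortbread's left edge (+y), its front end level with the shortbread's front edge. Origin at the centre of its underside.
- right_bar: As the left bar, against the shortbread's right edge (-y).
- closing_bar: The loose fourth steel bar, the same as the back bar: 20 mm wide (its x), 200 mm long (its y), 24 mm high, 0.6 to 0.9 kg, lying flat on the mat in front of the bare edge, askew by up to 0.35 rad, its middle 60 to 80 mm short of its place and up to 45 mm off to one side. It slides on the mat when pushed with about 3 to 7 N. Origin at the centre of its underside.
- closing_mid (a point): The middle of the closing bar, 12 mm above its underside. When the bar is home it lies 85 mm in front (-x) of the shortbread's centre, 12 mm above its underside, and level with it sideways.
- bowl: White ceramic bowl, 144 mm across, 65 mm high, loose, beside the mat; origin at the centre of its underside. Leave alone.
- cutter: Round steel pastry cutter, an open ring 80 mm across, 45 mm high, loose, beside the mat; origin at the centre of its underside. Leave alone.
- scraper: Bench scraper lying flat, steel blade 110 x 150 mm with a dark wooden handle along one 150 mm edge (its -x side), 23 mm high at the handle, loose, beside the mat; origin at the centre of its underside. Leave alone.
Mind the look-alikes: they are no part of the job. What is shaped like the closing_bar but pink or purple is not meant. There is more than one size of the shortbread; the one meant has the size given above.

How it is judged:
By the outcome, as a careful person would: the job done as asked, in the order asked, and still so for the second after the job is handed in, with the robot touching nothing.
It also fails if it takes over 58 s, if anything falls off the work surface, if the arm or the gripper's body presses on something with over 40 N, if the wrist force passes 120 N, or if a joint passes its speed limit or range.

## Working session

There is one attempt and no reset: what is moved stays moved. The work goes in short steps, Python scripts to look and compute and a tool call to move; the robot and the scene stay as the last step left them, time stands still between calls to the robot, and variables do not carry over. Pictures are saved under pics/ and viewed, at most 10 in all, crops included, and the job is handed in when it is done.

Besides the shell and the picture viewer there is one more tool, called after ">>>" as name(argument=value, ...), one argument or row to a line, values as JSON. servo_tool: Moves the arm, as the interface text tells. Its arguments: {"type":"object","properties":{"deltas":{"type":"string"},"newtons":{"type":"number"}},"required":["deltas"]}

```bash
mkdir -p pics; ls; python3 - <<'E'
from rig import env
import cv2,numpy as np
ims=[]
for n in("top","scene"):
    p=env.get_image(n); np.savez(f"pics/{n}0.npz",**{k:v for k,v in p.items()})
    cv2.imwrite(f"pics/{n}0.png",p["img"][:,:,::-1])
    print(n,p["camera_matrix"].tolist(),p["D"],np.round(p["world_to_cam"],4).tolist())
    for t in("closing_bar","shortbread","back_bar","left_bar","right_bar","closing_mid"):
        print(t,[(np.round(d["uv"]),round(d["conf"],2)) for d in env.spot_point(t,p)][:4])
s=env.observe();print(s)
E
```

```text
pics
top [[483.60171097062994, 0.0, 279.1373309239798], [0.0, 483.60171097062994, 220.40531612013896], [0.0, 0.0, 1.0]] [-0.02904949  0.          0.          0.          0.        ] [[0.0288, -0.9992, 0.0269, -0.0372], [-0.9934, -0.0316, -0.1099, 0.5581], [0.1106, -0.0236, -0.9936, 1.1683], [0.0, 0.0, 0.0, 1.0]]
closing_bar [(array([407., 342.]), 0.7), (array([408., 161.]), 0.69), (array([288., 248.]), 0.35)]
shortbread [(array([153., 122.]), 0.78), (array([275., 190.]), 0.64)]
back_bar [(array([277., 156.]), 0.89)]
left_bar [(array([244., 189.]), 0.77)]
right_bar [(array([311., 191.]), 0.56)]
closing_mid [(array([413., 164.]), 0.92), (array([285., 247.]), 0.7), (array([408., 339.]), 0.56)]
scene [[502.0948947657065, 0.0, 284.7450552475983], [0.0, 502.0948947657065, 208.0153049341577], [0.0, 0.0, 1.0]] [-0.13711324  0.          0.          0.          0.        ] [[0.1533, 0.9881, -0.01, -0.0614], [0.6133, -0.1031, -0.7831, -0.2862], [-0.7748, 0.1139, -0.6219, 1.9387], [0.0, 0.0, 0.0, 1.0]]
closing_bar [(array([180., 186.]), 0.93), (array([280., 215.]), 0.92), (array([171., 282.]), 0
[... 399 characters left out ...]
38577973e+01, -1.23352380e+01]), 'qvel': array([-0.03551965, -0.11291563, -0.17094655, -0.00490811,  0.03084198,
       -0.01822355]), 'joint_efforts': array([-1.32447549e-03, -4.48252988e+01, -2.31432045e+01, -3.36836574e-04,
        7.19714135e-04,  9.62423101e-07]), 'position': array([0.21406825, 0.50660833, 0.23131688]), 'tool_rot': array([[-9.21130840e-01,  3.89253099e-01, -2.67829118e-05],
       [ 3.89253099e-01,  9.21130840e-01, -2.52332808e-06],
       [ 2.36883528e-05, -1.27496468e-05, -1.00000000e+00]]), 'ft_force': array([-0.8955178 ,  0.46357322,  0.20803666]), 'wrist_torque': array([-0.00125384,  0.00718983, -0.02147002]), 'gripper_force': 0.0, 'grip_width': 0.0855412441121004}
```

```bash
python3 - <<'E'
import cv2
a=cv2.imread("pics/top0.png"); cv2.imwrite("pics/top0c.png",cv2.resize(a[100:400,120:460],None,fx=2.2,fy=2,interpolation=2)[:600,:748])
E
```

```text
(no output)
```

View pics/top0.png

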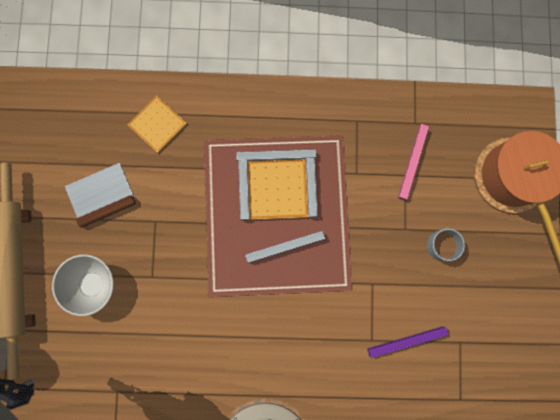

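View pics/top0c.png

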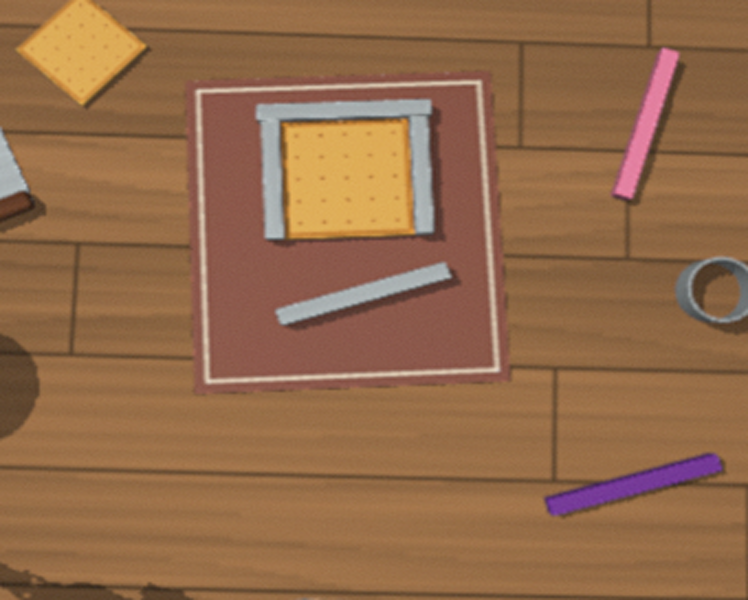

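The steel bar on the mat at (286,247) is the closing bar. The bars at (414,162) (pink) and (408,342) (purple) are look-alikes. The shortbread meant is the one at (278,190), framed by bars; the one at (157,124) has no frame and is a different size. The crop confirms all of this.

```bash
cat > h.py <<'E'
import numpy as np,cv2
def world(p,uv,z):
    uv=np.asarray(uv,float).reshape(-1,1,2)
    r=cv2.undistortPoints(uv,p["camera_matrix"],p["D"]).reshape(-1,2)
    r=np.c_[r,np.ones(len(r))]; T=p["world_to_cam"]; R=T[:3,:3]; c=-R.T@T[:3,3]
    d=r@R; return c+d*((z-c[2])/d[:,2])[:,None]
def rect(p,mask,z):
    n,l,s,c=cv2.connectedComponentsWithStats(mask.astype(np.uint8),connectivity=4)
    out=[]
    for i in range(1,n):
        if s[i,4]<150: continue
        v,u=np.where(l==i)
        w=world(p,np.c_[u,v],z)[:,:2]*1000
        (cx,cy),(a,b),th=cv2.minAreaRect(w.astype(np.float32))
        if a<b: a,b,th=b,a,th+90
        out.append((s[i,4],np.round(c[i]),np.round([cx,cy,a,b,(th+90)%180-90],1)))
    return out
E
python3 - <<'E'
from h import *
p=dict(np.load("pics/top0.npz"))
h=cv2.cvtColor(p["img"],cv2.COLOR_RGB2HSV)
H,S,V=[h[...,i].astype(int) for i in range(3)]
roi=np.zeros(H.shape,bool); roi[140:290,215:345]=1
for n,m,z in(("steel",(S<60)&(V>110)&roi,.027),("bread",(H>12)&(H<28)&(S>120)&(V>140)&roi,.015)):
    for o in rect(p,m,z): print(n,*o)
d=p["depth"]; print(d[247,286],d[190,278],d[205,243],d[260,286])
for uv in((286,247),(278,190),(260,275)):
    q=world(p,uv,.027)[0]; print(q,(p["world_to_cam"]@np.r_[q,1])[2])
E
```

```text
steel 1691 [276. 175.] [652.7 -12.2 200.7 172.3 -85.7]
steel 718 [284. 246.] [495.7 -36.1 201.8  22.4 -71. ]
bread 3270 [278. 189.] [641.6 -14.8 148.6 145.6   4.1]
1.1964117 1.2194543 1.2063868 1.2171851
[ 0.49382807 -0.0392284   0.027     ] 1.1970078040822711
[ 0.63605732 -0.01526937  0.027     ] 1.2121762649232353
[0.42309618 0.02278897 0.027     ] 1.1877203638310192
```

>>> servo_tool(
  deltas="0.6 -29.4 -24.4 0 0 0 0; 0.6 -29.4 -24.4 0 0 0 0; 0.6 -29.4 -24.4 0 0 0 0; 0.6 -29.4 -24.4 0 0 0 0; 0.6 -29.4 -24.4 0 0 0 0; 0.6 -29.4 -24.4 0 0 0 0; 0.6 -29.4 -24.4 0 0 0 0; 0.6 -29.4 -24.4 0 0 0 0",
)

```text
time_s: 1.37
position: [0.3552, 0.2336, 0.2316]
tool_rot: [[-0.921, 0.389, 0.001], [0.389, 0.921, 0.0], [-0.0, 0.0, -1.0]]
ft_force: [1.2, 0.9, 0.3]
grip_width: 0.051
gripper_force: 0.0
```

>>> servo_tool(
  deltas="0.6 -29.4 -24.4 0 0 0 0; 0.6 -29.4 -24.4 0 0 0 0; 0.6 -29.4 -24.4 0 0 0 0; 0.6 -29.4 -24.4 0 0 0 0; 0.6 -29.4 -24.4 0 0 0 0; 0.6 -29.4 -24.4 0 0 0 0; 0.6 -29.4 -24.4 0 0 0 0; 0.6 -29.4 -24.4 0 0 0 0",
)

```text
time_s: 2.03
position: [0.4959, -0.0381, 0.2315]
tool_rot: [[-0.921, 0.39, 0.0], [0.39, 0.921, -0.0], [-0.0, 0.0, -1.0]]
ft_force: [0.6, 0.8, -0.2]
grip_width: 0.051
gripper_force: 0.0
```

>>> servo_tool(
  deltas="0.6 0 0 0 0 0 0.12; 0.6 0 0 0 0 0 0.12; 0.6 0 0 0 0 0 0.12; 0.6 0 0 0 0 0 0.12; 0.6 0 0 0 0 0 0.12; 0.6 0 0 0 0 0 0.12; 0.6 0 0 0 0 0 0.12; 0.6 0 0 0 0 0 0",
)

```text
time_s: 2.7
position: [0.4954, -0.0361, 0.2314]
tool_rot: [[-0.321, 0.947, 0.0], [0.947, 0.321, -0.0], [-0.0, 0.0, -1.0]]
ft_force: [-0.1, -0.2, -0.3]
grip_width: 0.0511
gripper_force: 0.0
```

```bash
python3 - <<'E'
from rig import env
from h import *
p=env.get_image("wrist"); np.savez("pics/w1.npz",**p); cv2.imwrite("pics/w1.png",p["img"][:,:,::-1])
s=env.observe(); print(s["time_s"],s["position"],s["tool_rot"],s["ft_force"],s["grip_width"],s["q"])
print(np.linalg.inv(p["world_to_cam"]).round(3))
E
```

```text
2.75 [ 0.49541824 -0.03610802  0.23137918] [[-3.27109626e-01  9.44986391e-01  1.19581678e-04]
 [ 9.44986394e-01  3.27109634e-01 -5.17756142e-05]
 [-8.80435696e-05  9.60667567e-05 -9.99999992e-01]] [-0.30403566 -0.18823987 -0.24344155] 0.05124350492237791 [-1.78509497e+01  1.64509488e+01  8.25012288e+01 -7.32364050e-04
  8.10403914e+01 -3.69442711e+01]
[[ 0.947  0.305  0.101  0.469]
 [ 0.321 -0.898 -0.3    0.042]
 [-0.001  0.316 -0.949  0.373]
 [ 0.     0.     0.     1.   ]]
```

View pics/w1.png

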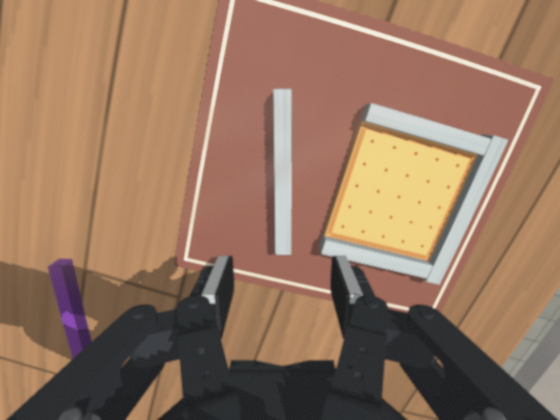

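The wrist view shows the closing bar running vertically at (283,170). The framed shortbread is at (400,195), with a bar on every side except the left, which faces the closing bar. The whole frame is visible.

```bash
cat >> h.py <<'E'
def fit(p,zoff=0,v0=150):
    h=cv2.cvtColor(p["img"],cv2.COLOR_RGB2HSV); H,S,V=[h[...,i].astype(int) for i in range(3)]
    r=[]
    r+=[("steel",)+o for o in rect(p,(S<60)&(V>v0),.027)]
    r+=[("bread",)+o for o in rect(p,(H>12)&(H<28)&(S>110)&(V>190),.015)]
    return r
E
python3 - <<'E'
from h import *
p=dict(np.load("pics/w1.npz"))
for v in(130,165,180):
  for o in fit(p,v0=v): print(v,*o)
h=cv2.cvtColor(p["img"],cv2.COLOR_RGB2HSV)
print(h[170,268:300].tolist()); print(h[195,322:375:2].tolist())
E
```

```text
130 steel 1067 [209. 131.] [398.9 -26.5 303.9  36.8 -79.5]
130 steel 2141 [431.  98.] [651.1  83.3 437.6 221.4 -38.7]
130 steel 3061 [282. 169.] [494.1 -32.8 200.5  21.4 -70.7]
130 steel 7348 [423. 198.] [651.8 -35.5 253.6 171.6 -85.8]
130 steel 434 [214. 279.] [ 451.4 -190.8   76.3   17.4  -88. ]
130 steel 302 [281. 281.] [ 538.9 -163.9  133.7    4.7    4.2]
130 steel 1446 [534. 336.] [ 926.8 -134.9  161.    32.5  -89.8]
130 steel 1086 [549. 387.] [1017.7 -232.   160.4   50.5  -51.6]
130 bread 2271 [12. 87.] [160.1 -89.6 310.7  23.7  87.1]
130 bread 3617 [ 74. 130.] [242.9 -73.9 316.5  25.2 -86.8]
130 bread 691 [122.  61.] [284.7  19.6 156.    7.   89.5]
130 bread 717 [465.  23.] [625.1 193.5  48.8  21.6  89.9]
130 bread 393 [160.  67.] [326.   38.   98.    7.4 -89.2]
130 bread 1205 [ 41. 152.] [ 204.3 -112.2  262.2   10.1   88.9]
130 bread 12395 [396. 194.] [638.7 -12.2 145.3 142.3   4.1]
165 steel 1054 [209. 130.] [398.6 -25.6 303.1  29.2 -81. ]
165 steel 2139 [431.  98.] [650.8  84.  436.8 220.7 -38.5]
165 steel 2903 [283. 169.] [494.4 -31.9 199.1  20.3 -70.7]
165 steel 6320 [430
[... 1467 characters left out ...]
3, 202], [60, 3, 203], [60, 3, 202], [60, 4, 203], [70, 4, 202], [75, 3, 201], [75, 3, 203], [60, 4, 202], [68, 5, 205], [60, 2, 206], [12, 6, 201], [8, 31, 187], [7, 69, 171], [7, 91, 166], [7, 97, 165], [6, 95, 164], [6, 95, 166], [7, 96, 165], [6, 98, 164], [7, 99, 165]]
[[7, 107, 162], [7, 109, 161], [7, 107, 162], [7, 106, 163], [7, 107, 159], [7, 106, 140], [8, 100, 110], [16, 118, 121], [17, 135, 199], [16, 144, 220], [15, 144, 220], [19, 128, 234], [22, 116, 240], [22, 114, 240], [22, 115, 240], [22, 113, 240], [22, 113, 241], [22, 114, 240], [22, 113, 241], [22, 113, 241], [22, 114, 240], [22, 113, 240], [22, 115, 240], [22, 114, 240], [22, 114, 240], [22, 114, 240], [22, 113, 241]]
```

>>> servo_tool(
  deltas="0.6 2 0 35 0 0 0; 0.6 2 0.5 35 0 0 0; 0.6 0 0 35 0 0 0; 0.6 0 0 35 0 0 0; 0.6 0 0 35 0 0 0; 0.6 0 0 20 0 0 0; 0.6 0 0 10 0 0 0; 0.6 0 0 7 0 0 0",
)

```text
time_s: 3.42
position: [0.4941, -0.032, 0.0179]
tool_rot: [[-0.329, 0.944, -0.002], [0.944, 0.329, 0.001], [0.001, -0.002, -1.0]]
ft_force: [-1.3, -0.1, -0.8]
grip_width: 0.0514
gripper_force: 0.0
```

>>> servo_tool(
  deltas="0.25 0 0 0 0 0 0; 0.2 0 0 0 0 0 0; 0 0 0 0 0 0 0; 0 0 0 0 0 0 0; 0 0 0 0 0 0 0; 0 0 0 0 0 0 0",
  newtons=40,
)

```text
time_s: 3.92
position: [0.495, -0.0323, 0.0203]
tool_rot: [[-0.325, 0.946, 0.002], [0.946, 0.325, -0.001], [-0.001, 0.001, -1.0]]
ft_force: [-2.1, -0.4, 6.9]
grip_width: 0.0186
gripper_force: 40.4
```

>>> servo_tool(
  deltas="0 0 0 0 0 0 0.065; 0 0 0 0 0 0 0.065; 0 0 0 0 0 0 0.065; 0 0 0 0 0 0 0.065; 0 0 0 0 0 0 0; 0 0 0 0 0 0 0",
)

```text
time_s: 4.42
position: [0.4954, -0.0323, 0.0203]
tool_rot: [[-0.071, 0.997, 0.003], [0.997, 0.071, -0.001], [-0.001, 0.003, -1.0]]
ft_force: [-0.2, 0.1, 5.5]
grip_width: 0.0187
gripper_force: 40.2
```

>>> servo_tool(
  deltas="0 1.8 8 0 0 0 0; 0 1.8 8 0 0 0 0; 0 1.8 8 0 0 0 0; 0 1.8 8 0 0 0 0; 0 1.8 8 0 0 0 0; 0 1.8 8 0 0 0 0; 0 1.6 7 0 0 0 0; 0 0 0 0 0 0 0",
)

```text
time_s: 5.08
position: [0.5488, -0.0158, 0.0203]
tool_rot: [[-0.072, 0.997, -0.0], [0.997, 0.072, -0.0], [-0.0, -0.0, -1.0]]
ft_force: [-4.1, -0.9, 8.7]
grip_width: 0.0187
gripper_force: 40.6
```

```bash
python3 - <<'E'
from rig import env
from h import *
p=env.get_image("wrist"); np.savez("pics/w2.npz",**p); cv2.imwrite("pics/w2.png",p["img"][:,:,::-1])
s=env.observe(); print(s["time_s"],s["position"],s["tool_rot"].round(3).tolist(),s["ft_force"],s["grip_width"])
for o in fit(p,v0=165): print(*o)
E
```

```text
5.1333 [ 0.54875995 -0.01580916  0.02028795] [[-0.072, 0.997, 0.001], [0.997, 0.072, -0.0], [-0.0, 0.001, -1.0]] [-3.07085079  0.30768691  8.08093839] 0.01845746520596568
steel 8942 [281. 171.] [545.7  25.  116.5  19.3 -85.9]
steel 10863 [441. 104.] [614.   73.9 107.4  19.2   4.2]
steel 1493 [ 31. 258.] [417.3 -25.  140.1   3.9 -85.8]
steel 176 [293. 345.] [557.2 -58.8  15.    6.8 -84.8]
steel 669 [552. 390.] [725.  -89.   59.4  13.5 -66.3]
steel 573 [528. 386.] [705.2 -87.8  28.6  19.2   3.7]
steel 221 [383. 393.] [616.7 -94.7  28.3   4.6 -45.6]
bread 43841 [446. 236.] [639.  -12.  144.7 141.7   4.3]
```

View pics/w2.png

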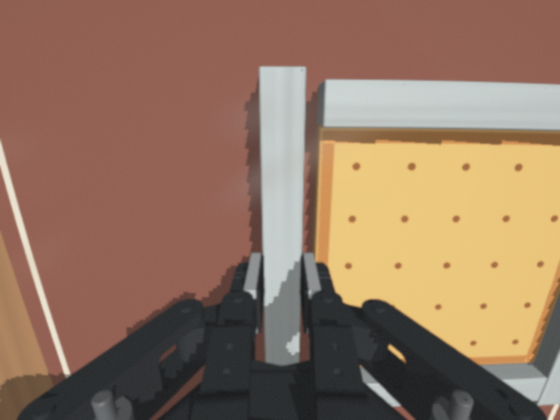

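The wrist view shows the closing bar at (282,170), parallel to the front of the frame. There is a gap of about 8 mm, from column 305 to 320. The bar's left end is level with the intended overhang, to within 0.6 mm.

>>> servo_tool(
  deltas="0 0.1 1.5 0 0 0 0; 0 0.1 1.5 0 0 0 0; 0 0.1 1.5 0 0 0 0; 0 0.1 1.5 0 0 0 0; 0 0.1 1 0 0 0 0; 0 0 0 0 0 0 0",
)

```text
time_s: 5.63
position: [0.5538, -0.0149, 0.0203]
tool_rot: [[-0.072, 0.997, -0.004], [0.997, 0.072, -0.0], [0.0, -0.004, -1.0]]
ft_force: [-10.6, -2.2, 13.8]
grip_width: 0.0185
gripper_force: 41.1
```

```bash
cat > m.py <<'E'
from rig import env
from h import *
import sys
n=sys.argv[1]
p=env.get_image("wrist"); cv2.imwrite(f"pics/{n}.png",p["img"][:,:,::-1]); np.savez(f"pics/{n}.npz",**p)
s=env.observe(); print(s["time_s"],s["position"],s["tool_rot"].round(3).tolist(),s["ft_force"],s["grip_width"])
for o in fit(p,v0=165):
    x,y,l,w,t=o[3]
    if o[1]>600: print(o[0],o[3],"u,v",np.round([.9974*x+.0715*y-638.5,-.0715*x+.9974*y+55.2],1))
E
python3 m.py w3
```

```text
5.6833 [ 0.55376428 -0.01489161  0.02028598] [[-0.072, 0.997, -0.004], [0.997, 0.072, -0.0], [0.0, -0.004, -1.0]] [-10.53059855  -1.64574817  12.48537377] 0.018467614991855234
steel [550.5  25.1 117.5  18.9 -86. ] u,v [-87.6  40.9]
steel [616.4  74.1 112.2  19.2   4.2] u,v [-18.4  85. ]
steel [418.6 -31.3 127.7   3.9 -85.8] u,v [-223.2   -5.9]
steel [724.4 -80.2  69.4  16.6 -66.5] u,v [ 78.3 -76.6]
bread [639.  -11.7 144.6 141.    4.1] u,v [-2.  -2.2]
```

>>> servo_tool(
  deltas="0 0 0 -1.2 0 0 0; 0 0.1 1 0 0 0 0; 0 0.1 1 0 0 0 0; 0 0.1 0.5 0 0 0 0; 0 0 0 0 0 0 0",
)

```text
time_s: 6.1
position: [0.5567, -0.0145, 0.0203]
tool_rot: [[-0.072, 0.997, -0.004], [0.997, 0.072, -0.0], [0.0, -0.004, -1.0]]
ft_force: [-8.0, -2.4, 0.8]
grip_width: 0.0189
gripper_force: 40.4
```

```bash
python3 m.py w4
```

```text
6.15 [ 0.55669765 -0.01447786  0.02034013] [[-0.072, 0.997, -0.004], [0.997, 0.072, -0.0], [0.0, -0.004, -1.0]] [-7.12182583 -2.081918    1.35796601] 0.018706207991958792
steel [553.6  25.5 117.5  19.3 -85.8] u,v [-84.5  41.1]
steel [618.   74.1 115.3  19.    4.1] u,v [-16.8  84.9]
steel [419.4 -35.  120.    3.9 -85.8] u,v [-222.7   -9.7]
steel [729.2 -72.6  72.9  18.4 -85.6] u,v [ 83.6 -69.3]
bread [639.3 -11.7 143.8 141.    4.1] u,v [-1.7 -2.2]
```

>>> servo_tool(
  deltas="0 0.1 0.7 0 0 0 0; 0 0.1 0.7 0 0 0 0; 0 0 0.6 0 0 0 0; 0 0 0 0 0 0 0",
)

```text
time_s: 6.48
position: [0.557, -0.0143, 0.0203]
tool_rot: [[-0.072, 0.997, -0.008], [0.997, 0.072, -0.0], [0.0, -0.008, -1.0]]
ft_force: [-14.2, -5.6, 7.1]
grip_width: 0.0188
gripper_force: 41.0
```

```bash
python3 m.py w5; python3 -c "
import cv2
a=cv2.imread('pics/w5.png');cv2.imwrite('pics/w5c.png',cv2.resize(a[40:300,230:500],None,fx=2.3,fy=2.3))"
```

```text
6.5333 [ 0.55702312 -0.0143311   0.02033941] [[-0.072, 0.997, -0.008], [0.997, 0.072, -0.0], [0.0, -0.008, -1.0]] [-14.56591657  -5.58312306   7.69174937] 0.01826108243556848
steel [553.8  25.7 117.5  19.1 -85.8] u,v [-84.3  41.2]
steel [618.1  74.2 114.9  19.1   4. ] u,v [-16.7  85. ]
steel [419.4 -34.4 120.7   3.9 -85.8] u,v [-222.7   -9.1]
steel [723.9 -74.5  73.9  18.3 -66.7] u,v [ 78.2 -70.9]
bread [639.5 -11.6 144.1 141.2   3.9] u,v [-1.5 -2.1]
```

View pics/w5c.png

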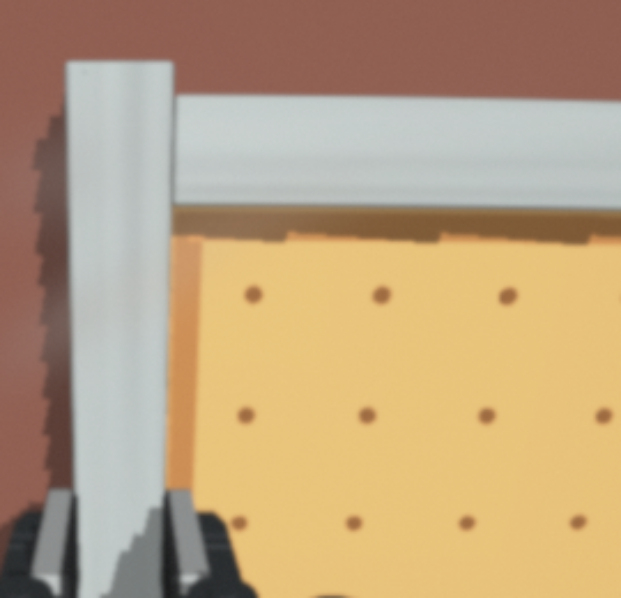

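The crop shows the closing bar touching the left bar's end, at about (174,150) in the crop. Its overhang there is about 5.4 mm. Next I'll release and lift, then check the right side.

>>> servo_tool(
  deltas="0.3 0 0 0 0 0 0; 0.4 0 0 0 0 0 0; 0.4 0 0 0 0 0 0; 0.4 0 0 0 0 0 0; 0.4 0 0 -15 0 0 0; 0.4 0 0 -35 0 0 0; 0.4 0 0 -35 0 0 0; 0.4 0 0 -35 0 0 0",
)

```text
time_s: 7.2
position: [0.56, -0.0139, 0.142]
tool_rot: [[-0.071, 0.997, 0.0], [0.997, 0.071, 0.0], [0.0, 0.0, -1.0]]
ft_force: [0.5, -0.3, 0.0]
grip_width: 0.0339
gripper_force: 0.0
```

>>> servo_tool(
  deltas="0.4 0 0 -35 0 0 0; 0.4 0 0 -35 0 0 0; 0 0 0 -25 0 0 0; 0 0 0 0 0 0 0; 0 0 0 0 0 0 0; 0 0 0 0 0 0 0",
)

```text
time_s: 7.7
position: [0.5597, -0.0139, 0.2346]
tool_rot: [[-0.071, 0.997, -0.001], [0.997, 0.071, 0.0], [0.0, -0.001, -1.0]]
ft_force: [0.1, 0.5, -0.9]
grip_width: 0.0001
gripper_force: 0.0
```

```bash
python3 m.py w6; python3 -c "
import cv2
a=cv2.imread('pics/w6.png');cv2.imwrite('pics/w6c.png',cv2.resize(a[60:300,220:480],None,fx=2.5,fy=2.5))"
```

```text
7.75 [ 0.55956351 -0.01390719  0.23413945] [[-0.071, 0.997, -0.002], [0.997, 0.071, 0.001], [0.001, -0.002, -1.0]] [-0.36474781  0.35238339 -0.73159594] 0.00023213441560835074
steel [575.6  -5.4 350.4 312.5   4.2] u,v [-64.8   8.7]
steel [641.4  -8.9 199.9 191.1 -86.5] u,v [0.6 0.5]
bread [288.7  61.9 208.1   6.7  89.7] u,v [-346.1   96.3]
bread [246.2 -54.2 357.8  24.2 -87.5] u,v [-396.8  -16.5]
bread [640.  -12.  144.5 141.1   4.4] u,v [-1.  -2.5]
bread [ 207.  -130.4  246.6    8.4   88.9] u,v [-441.4  -89.7]
```

View pics/w6c.png

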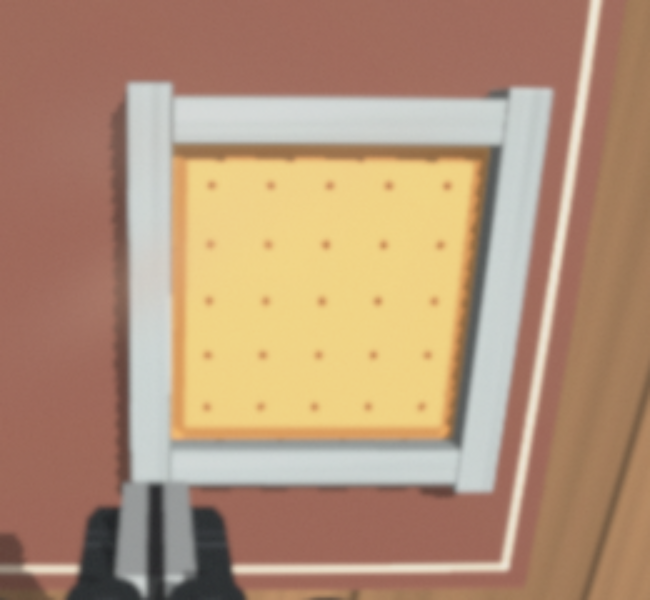

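The frame is closed on all four sides, but the shut fingers hide the right end of the bar near (150,485) in the crop. I'll back off to check that end, and I'll be set up there for a final push.

>>> servo_tool(
  deltas="0 0 -30 0 0 0 0; 0 0 -30 0 0 0 0; 0 0 0 0 0 0 0; 0 0 0 0 0 0 0",
)

```text
time_s: 8.08
position: [0.4992, -0.0183, 0.2348]
tool_rot: [[-0.07, 0.998, -0.002], [0.998, 0.07, 0.001], [0.001, -0.002, -1.0]]
ft_force: [1.0, -0.0, -0.1]
grip_width: -0.0
gripper_force: 0.0
```

```bash
python3 m.py w7; python3 - <<'E'
from h import *
p=dict(np.load("pics/w7.npz"))
h=cv2.cvtColor(p["img"],cv2.COLOR_RGB2HSV); H,S,V=[h[...,i].astype(int) for i in range(3)]
m=((S<60)&(V>165)).astype(np.uint8)
# rectified top-plane map at z=27mm, 0.25mm/px in frame coords
U,Vv=np.meshgrid(np.arange(-110,110,.25),np.arange(-110,110,.25))
u=U+638.5; v=Vv-55.2
X=np.stack([.9974*u-.0715*v,.0715*u+.9974*v,np.full_like(u,27)],-1).reshape(-1,3)/1000
T=p["world_to_cam"]
px,_=cv2.projectPoints(X,cv2.Rodrigues(T[:3,:3])[0],T[:3,3],p["camera_matrix"],p["D"])
mp=px.reshape(*U.shape,2).astype(np.float32)
r=cv2.remap(p["img"],mp[...,0],mp[...,1],cv2.INTER_CUBIC)
cv2.imwrite("pics/w7r.png",cv2.resize(r[:,:,::-1],(600,600),interpolation=cv2.INTER_AREA)[::-1])
s=cv2.remap(m*255,mp[...,0],mp[...,1],cv2.INTER_LINEAR)>127
f=lambda a:(np.where(a)[0][[0,-1]]*.25-110) if a.any() else None
col=lambda c:s[:,int((c+110)*4)]
row=lambda c:s[int((c+110)*4)]
for c in(-90,-85,-80,-70,-60,-40,0,40,60,70,80,85,90): print("u",c,f(col(c)))
for c in(-98,-88,-82,-50,0,50,82,88,98): print("v",c,f(row(c)), "front bar", f(row(c)[:int(38*4)]))
E
```

```text
8.1333 [ 0.50016498 -0.01838824  0.23497732] [[-0.071, 0.998, -0.001], [0.998, 0.071, 0.0], [0.0, -0.001, -1.0]] [ 0.43697033 -0.51143669  0.63156835] -8.060232332693415e-05
steel [571.6  -5.8 350.  312.3   4.2] u,v [-68.8   8.5]
steel [640.9  -8.5 199.8 190.4 -86.2] u,v [0.1 0.9]
bread [286.6  33.3 260.4   8.4  89.8] u,v [-350.3   67.9]
bread [243.3 -39.3 385.4  27.1 -88.7] u,v [-398.6   -1.4]
bread [161.3 -70.9 376.2  23.9  85.9] u,v [-482.7  -27. ]
bread [640.3 -11.8 142.7 141.2   4. ] u,v [-0.7 -2.4]
bread [ 204.4 -125.9  256.3   10.4   88.7] u,v [-443.6  -85. ]
u -90 [-97.75 100.75]
u -85 [-98.   100.75]
u -80 [-99.25 100.75]
u -70 [-93.5  95.5]
u -60 [-93.5  95.5]
u -40 [-93.5   95.75]
u 0 [-93.75  95.25]
u 40 [-94.    95.75]
u 60 [-94.  94.]
u 70 [-94.    94.25]
u 80 [-100.     99.75]
u 85 [-100.     99.75]
u 90 [-100.25  100.  ]
v -98 [-85.   106.25] front bar [-85.   -75.75]
v -88 [-94.25 107.  ] front bar [-94.25 -72.25]
v -82 [-94.5  105.75] front bar [-94.5  -72.25]
v -50 [-94.5 105.5] front bar [-94.5  -74.75]
v 0 [-94.   105.75] front bar [-94. -75.]
v 50 [-95.   105.75] front bar [-95.   -75.75]
v 82 [-94.25 106.25] front bar [-94.25 -72.25]
v 88 [-94.25 106.25] front bar [-94.25 -72.25]
v 98 [-94.75 105.5 ] front bar [-94.75 -74.  ]
```

View pics/w7r.png

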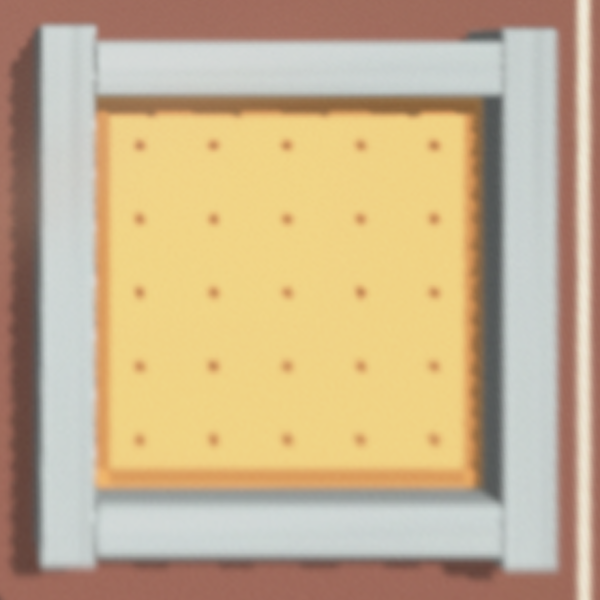

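The rectified view shows the bar flush along the front, from (97,30) to (97,565). Its overhang is about 5.25 mm on the left and 5.75 mm on the right. A gentle push at the middle with shut fingers will make sure it is tight.

>>> servo_tool(
  deltas="0 0 0 40 0 0 0; 0 0 0 40 0 0 0; 0 0 0 40 0 0 0; 0 0 0 40 0 0 0; 0 0 0 35 0 0 0; 0 0 0 17 0 0 0; 0 0 0 9 0 0 0; 0 0 0 0 0 0 0",
)

```text
time_s: 8.8
position: [0.5, -0.0182, 0.0125]
tool_rot: [[-0.071, 0.997, -0.003], [0.997, 0.071, 0.001], [0.001, -0.003, -1.0]]
ft_force: [-0.4, -0.1, 0.3]
grip_width: 0.0
gripper_force: 0.0
```

>>> servo_tool(
  deltas="0 0 10 0 0 0 0; 0 0 8 0 0 0 0; 0 0 4 0 0 0 0; 0 0 2 0 0 0 0; 0 0 2 0 0 0 0; 0 0 0 0 0 0 0",
)

```text
time_s: 9.3
position: [0.5264, -0.0165, 0.0149]
tool_rot: [[-0.071, 0.997, 0.001], [0.997, 0.071, -0.0], [-0.0, 0.001, -1.0]]
ft_force: [-0.5, -0.5, 0.5]
grip_width: -0.0004
gripper_force: 0.0
```

>>> servo_tool(
  deltas="0 0 2 0 0 0 0; 0 0 2 0 0 0 0; 0 0 1 0 0 0 0; 0 0 0 0 0 0 0",
)

```text
time_s: 9.63
position: [0.5312, -0.0162, 0.0145]
tool_rot: [[-0.071, 0.997, 0.0], [0.997, 0.071, -0.0], [-0.0, 0.0, -1.0]]
ft_force: [0.0, -0.5, 0.6]
grip_width: 0.0001
gripper_force: 0.0
```

>>> servo_tool(
  deltas="0 0 1.5 0 0 0 0; 0 0 1.5 0 0 0 0; 0 0 1 0 0 0 0; 0 0 0 0 0 0 0",
)

```text
time_s: 9.97
position: [0.5336, -0.0158, 0.0144]
tool_rot: [[-0.071, 0.997, -0.004], [0.997, 0.071, 0.0], [0.0, -0.004, -1.0]]
ft_force: [-7.7, -2.2, 4.8]
grip_width: 0.0002
gripper_force: 3.6
```

Contact made. I'll press slightly harder.

>>> servo_tool(
  deltas="0 0 1 0 0 0 0; 0 0 1 0 0 0 0; 0 0 0 0 0 0 0",
)

```text
time_s: 10.22
position: [0.5338, -0.0158, 0.0143]
tool_rot: [[-0.072, 0.997, -0.008], [0.997, 0.072, 0.0], [0.001, -0.008, -1.0]]
ft_force: [-15.5, -3.9, 8.9]
grip_width: -0.0003
gripper_force: 7.5
```

At 15.5 N the bar did not move. Alone it would slide at 3 to 7 N, so it is hard against the frame. I'll back off and lift.

>>> servo_tool(
  deltas="0 0 -4 0 0 0 0; 0 0 -20 0 0 0 0; 0 0 -15 0 0 0 0; 0 0 0 -35 0 0 0; 0 0 0 -40 0 0 0; 0 0 0 -40 0 0 0; 0 0 0 -40 0 0 0; 0 0 0 -40 0 0 0",
)

```text
time_s: 10.88
position: [0.4978, -0.0183, 0.2118]
tool_rot: [[-0.071, 0.997, 0.001], [0.997, 0.071, -0.0], [-0.0, 0.001, -1.0]]
ft_force: [1.2, -0.1, -0.6]
grip_width: 0.0003
gripper_force: 0.0
```

>>> servo_tool(
  deltas="0 0 0 -20 0 0 0; 0 0 0 0 0 0 0; 0 0 0 0 0 0 0; 0 0 0 0 0 0 0",
)

```text
time_s: 11.22
position: [0.4977, -0.0183, 0.2284]
tool_rot: [[-0.071, 0.997, -0.002], [0.997, 0.071, 0.001], [0.001, -0.002, -1.0]]
ft_force: [-0.2, -0.5, 0.3]
grip_width: -0.0002
gripper_force: 0.0
```

```bash
python3 m.py w8; python3 - <<'E'
from h import *
import cv2
for n in("w7","w8"):
  p=dict(np.load(f"pics/{n}.npz"))
  U,Vv=np.meshgrid(np.arange(-110,110,.25),np.arange(-110,110,.25))
  u=U+638.5; v=Vv-55.2
  X=np.stack([.9974*u-.0715*v,.0715*u+.9974*v,np.full_like(u,27)],-1).reshape(-1,3)/1000
  T=p["world_to_cam"]
  mp=cv2.projectPoints(X,cv2.Rodrigues(T[:3,:3])[0],T[:3,3],p["camera_matrix"],p["D"])[0].reshape(*U.shape,2).astype(np.float32)
  r=cv2.remap(p["img"],mp[...,0],mp[...,1],cv2.INTER_CUBIC)
  h=cv2.cvtColor(r,cv2.COLOR_RGB2HSV); s=(h[...,1]<60)&(h[...,2]>165)
  for c in(-85,-65,-50): print(n,"u",c,np.where(s[:,int((c+110)*4)])[0][[0,-1]]*.25-110)
  for c in(-60,0,60): print(n,"v",c,np.where(s[int((c+110)*4)])[0][[0,-1]]*.25-110)
  g=h[...,2].astype(int)
  print([g[int((c+110)*4),4*30:4*40:2].tolist() for c in(-85,85)])
cv2.imwrite("pics/w8r.png",cv2.resize(r[:,:,::-1],(600,600),interpolation=cv2.INTER_AREA)[::-1])
E
```

```text
11.2667 [ 0.49762242 -0.01831224  0.22813079] [[-0.071, 0.997, -0.003], [0.997, 0.071, 0.001], [0.001, -0.002, -1.0]] [-1.39434499  0.19878858 -0.28333197] -0.00029878818632156427
steel [571.4  -5.9 349.5 312.1   4.2] u,v [-69.    8.5]
steel [640.9  -9.  200.8 190.  -86.1] u,v [0.1 0.4]
bread [286.4  41.1 240.8   8.5  89.4] u,v [-349.9   75.7]
bread [243.2 -39.2 379.7  27.5 -89.3] u,v [-398.7   -1.3]
bread [161.5 -69.4 372.6  23.5  86.3] u,v [-482.4  -25.6]
bread [640.4 -11.6 142.5 141.5   4. ] u,v [-0.6 -2.2]
bread [ 205.  -114.4  276.3    9.7   88.8] u,v [-442.2  -73.6]
w7 u -85 [-98.5  101.25]
w7 u -65 [-94.    95.25]
w7 u -50 [-94.    95.25]
w7 v -60 [-94.5  106.25]
w7 v 0 [-94.5 106. ]
w7 v 60 [-94.5 106. ]
[[205, 205, 205, 205, 204, 203, 201, 198, 195, 194, 195, 199, 203, 207, 212, 214, 214, 215, 215, 215], [209, 210, 211, 211, 210, 210, 208, 201, 194, 186, 181, 184, 193, 204, 211, 215, 217, 217, 216, 216]]
w8 u -85 [-99.25 101.25]
w8 u -65 [-94.25  95.5 ]
w8 u -50 [-94.25  95.5 ]
w8 v -60 [-94.5  105.75]
w8 v 0 [-94.5  105.75]
w8 v 60 [-94.5 105.5]
[[205, 205, 205, 204, 204, 204, 202, 198, 195, 194, 195, 199, 204, 207, 212, 213, 214, 215, 215, 215], [208, 209, 211, 211, 210, 208, 204, 200, 193, 188, 186, 190, 197, 204, 210, 214, 216, 216, 215, 216]]
```

View pics/w8r.png

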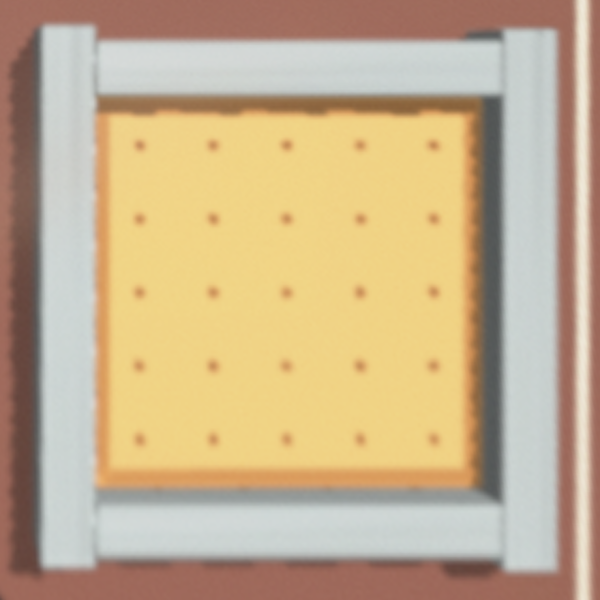

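The final view shows a closed, square frame of 200.8 x 190.0 mm. The overhangs are even, at 5.0 and 5.75 mm, and the seams at column 97 are closed.

```bash
python3 -c "
from rig import env
print(env.close_job())"
```

```text
the job is handed in; nothing more can be done
None
```

The closing bar now lies flush along the bare edge and both side-bar ends, with even overhangs of 5.0 and 5.75 mm by camera, and the frame did not visibly shift; the job is handed in, with no verdict returned.

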